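# Knock the catch open and hold the crystal case's lid up

### The job

The lid of the wooden crystal case is locked by a catch: pick up the mallet, knock the catch's red peg fully down with it (do not press it with the gripper), and stand the mallet back on its blue mat on its head, as you found it. Then lift the sprung lid (the brass bar is its handle) and hold it open at 50 degrees; the program finishes while the gripper is still holding the lid there. Leave the three loose crystals beside the case where they are.

Things in the scene. Friction and masses are not known exactly. Their poses are not given: they have to be found in the camera images.
- case: Wooden display case fixed to the table, 200 (x) x 300 (y) x 112 mm high, full of crystals. Origin: centre of its underside; -x is its front (towards the robot), z up. Before its front, right of the bar seen from the robot (case y -138 to -82 mm), stands the dark steel catch housing: x -174 to -100 mm, top at 122 mm; bolt guides on it near the lid reach 133 mm.
- lid (a joint): Lid angle in rad: 0 shut, grows as it opens, stop at 1.4; 50 degrees is 0.873. Wooden frame with clear pane, 200 x 300 x 12 mm, 0.3 to 0.6 kg, hinged along the case's far top edge. Weight and a hinge spring pull it shut from every angle (2 to 5 N at the bar). While the peg is up, a steel bolt tied to the peg lies over its front edge and blocks it.
- lid_handle (a point): Centre of the lid's brass bar: round, 12 mm thick, 100 mm long along the case's y, on 12 mm arms at its ends, 45 mm in front of the lid's front edge (39 mm free between) and 118.5 mm above the table when shut, free space below. 245 mm from the hinge along the lid and 6 mm above the lid's underside; it moves with the lid.
- lid_hinge (a point): Middle of the hinge axis (along the case's y), at case x = +100 mm, y = 0, z = 112.5 mm; the lid's underside starts here.
- peg (a joint): How far the catch peg has been driven down, in m: 0 up (locked), 0.014 fully down (bolt drawn back, lid free). It moves straight down, takes 5 to 8 N, and stays where it has been driven.
- peg_top (a point): Centre of the flat top of the peg's red head (24 mm diameter, 12 mm high, on a 16 mm steel shaft), at case x = -150 mm, y = -110 mm; 154 mm above the table when up, 140 mm when fully down.
- mallet: Loose mallet, 0.3 to 0.43 kg, standing by itself on one face of its head. Head: orange block with black faces, 46 x 46 mm, 90 mm high. Origin: centre of the head's lower face, z up through the head. The handle lies level along -x, its axis 45 mm up: flat-sided, 22 mm wide (y), 26 mm high, from x = -23 to -158 mm.
- mallet_grip (a point): Centre of the mallet's handle 50 mm from the head's axis (mallet x = -50, y = 0, z = 45 mm), near its centre of mass: the place to grip, fingers closing across the handle (along mallet y).
- mat: Blue rubber mat fixed to the table, 120 x 120 x 4 mm, the mallet's place. Origin: centre of its underside.
- amethyst: Loose purple crystal cluster on the table beside the case, 56 mm across and 60 mm high, not to be disturbed. Origin: centre of its underside.
- red_quartz: Loose red-brown crystal cluster on the table beside the case, 52 mm across and 50 mm high, not to be disturbed. Origin: centre of its underside.
- citrine: Loose amber crystal cluster on the table beside the case, 54 mm across and 55 mm high, not to be disturbed. Origin: centre of its underside.
Mind the look-alikes: they are no part of the job. Leave any green look-alike of the mallet alone. Of the things that look like the mat, the smallest one is meant.

How it is judged:
By the outcome, as a careful person would: the job done as asked, in the order asked, and still so for the second after the job is handed in, while the arm keeps its last pose, push and grip.
It also fails if it takes over 51 s, if anything falls off the work surface, if the arm or the gripper's body presses on something with over 40 N, if the wrist force passes 120 N, or if a joint passes its speed limit or range.

### The arm

A 6-joint arm with a two-finger parallel gripper is mounted at the origin on the work surface. World frame = base frame: x ahead of the robot, y to its left, z up, the work surface at z = 0. Lengths are in m, angles in rad, forces in N, time in s.
With the tool pointing down it reaches from about 0.275 to 0.85 m from the base axis. Payload 5.2 kg.
Tool frame: the origin (TCP) lies on the centre line of the jaws, within the pads' length; the fingertips stand 25 mm ahead of it and the grasp point (between the pads) lies 6 mm ahead of it; x points along the fingers, z is the direction in which the jaws open and shut, and the axes are right-handed (so a half turn about x gives the same grasp; the last joint's range is limited). The gripper opens to 85 mm and grips with 20 to 120 N. Pads are 22 mm wide; open, the fingers measure 114 mm over their backs; the gripper's body (76 mm by 85 mm) begins 54 mm behind the grasp point. The pads swing forward as they close: fully open they stand 13 mm farther back than shut.
Start: joints at [-1.53, 0.259, 1.535, -0, 1.348, -0.203], TCP at [0.133, -0.534, 0.256] pointing down, gripper open.
Joint ranges: [-3.14, 3.14], [-0.91, 2.08], [0.19, 2.58], [-1.22, 4.36], [0.22, 2.71], [-3.12, 3.12]. Speed limits (rad/s): [2.57, 2.57, 3.14, 3.14, 3.14, 3.14].

### API

Orientations are given as a unit quaternion [w, x, y, z].
In Python, from station import ctrl, optics, ticket gives the robot as it stands. The module is installed in compiled form; this text tells all that it offers.
- The arm moves only by the tool servo_tool, never from a script. Its argument "targets" is a list of rows, each a list of 3 entries, a list of its own where there are three numbers: the turn, a rotation vector about the world's x, y, z scaled (see below), then the shift along the world's x, y, z scaled (see below), then the closure, from 0 (fully open) to 1 (shut). A call has 1 to 10 rows; each row shifts and turns the commanded pose from where the row before left it; what a row does not reach is not made up. The controller multiplies each number of a shift by 4 cm and each number of a turn by 4 degrees. A row lasts 1/12 s, in which the tool goes at most 41.7 mm and 7.16 degrees, less where a joint would pass 70% of its speed; a pose out of reach is approached as far as the arm can. A call with a number of a shift or a turn outside -1 to 1 is refused whole. A call with a gripper value outside its range is refused whole. The fingers move at their own pace and stop on an object; "squeeze" is the grip in N (left out, the last holds). Time passes only in rows, so rows that do not move let the fingers close. It gives the time, the measured TCP pose, the force and the opening at its end, in the units of the state.
- ctrl.get_state(): the state, without advancing time (a new reading comes with each control period).
- optics.get_image(name): name is "scene" or "top" or "wrist"; returns (picture, depth): 384x512x3 uint8, red, green, blue; 384x512 float32, m along the optical axis (not along the pixel's ray), 0 where there is no reading.
- optics.calibration(name): a dict with "fx", "fy", "cx", "cy" (pixels), "R" (3x3) and "t" (3): a world point X has camera coordinates R X + t. Camera axes: x right, y down, z forward; pixel columns grow to the right and rows downward; lengths in m; the calibration is good to about 2 mm. The wrist camera is an equidistant fisheye: a pixel r from the principal point sees the ray r / f radians off the axis. A picture is of the moment at which its call begins: read the wrist's pose just before it. calibration takes no time and is no camera call; for the wrist camera it gives the pose at the moment of the call.
- ticket.job_done(): hands the job in, once; it reports no verdict.
The state is a dict: "time_s": time; "qpos": joint angles; "qd": joint speeds; "joint_efforts": joint torques, N m; "ee_pos": TCP position; "ee_rot": TCP orientation; "contact_force": force on the tool from outside, world axes, zero at the start; "torque": the same for the moment, N m; "gripper_width": opening from 0.0 (shut) to 1.0 (fully open).
Only numpy, scipy, OpenCV 4.12 (cv2) and the standard library are available. Lean on these libraries where they do the work, as an engineer would, in place of code of your own. Each camera call takes 0.05 s, during which the arm holds its last target. There are 200 camera calls.

## Working session

There is one attempt and no reset: what is moved stays moved. The work goes in short steps, Python scripts to look and compute and a tool call to move; the robot and the scene stay as the last step left them, time stands still between calls to the robot, and variables do not carry over. Pictures are saved under pics/ and viewed, about 8 in all and at most 12, crops included, and the job is handed in when it is done.

Besides the shell and the picture viewer there is one more tool, called after "Emit:" as name(argument=value, ...) on one line, values as JSON. servo_tool: Moves the arm, as the interface text tells. Its arguments: {"type":"object","properties":{"targets":{"type":"array","items":{"type":"array"}},"squeeze":{"type":"number"}},"required":["targets"]}

```bash
mkdir -p pics; cat > h.py <<'E'
import numpy as np, cv2
from station import ctrl, optics, ticket
def grab(n):
    c=optics.calibration(n); im,d=optics.get_image(n); return im,d,c
def world(d,c):  # point map for pinhole cameras
    v,u=np.mgrid[:d.shape[0],:d.shape[1]]
    P=np.stack([(u-c['cx'])/c['fx']*d,(v-c['cy'])/c['fy']*d,d],-1)
    return (P-c['t'])@np.array(c['R'])
E
python3 - <<'E'
from h import *
s=ctrl.get_state(); print({k:np.round(v,3).tolist() for k,v in s.items()})
ims=[]
for n in('scene','top'):
    im,d,c=grab(n); np.savez(n+'0.npz',im=im,d=d,**c); ims.append(im); print(n,np.round(c['R'],3).tolist(),c['t'],c['fx'])
    cv2.imwrite(f'pics/{n}0.png',cv2.resize(im[...,::-1],(800,600)))
E
```

```text
{'time_s': 0.0, 'qpos': [-1.53, 0.259, 1.536, -0.0, 1.348, -0.203], 'qd': [-0.0, 0.001, 0.0, -0.001, 0.0, 0.0], 'joint_efforts': [0.0, -44.603, -29.057, -0.0, 0.012, 0.0], 'ee_pos': [0.133, -0.533, 0.255], 'ee_rot': [0.557, 0.436, 0.558, -0.435], 'contact_force': [0.931, -1.288, 0.357], 'torque': [-0.016, 0.017, 0.023], 'gripper_width': 0.999}
scene [[-0.088, 0.996, 0.001], [0.716, 0.064, -0.695], [-0.692, -0.06, -0.719]] [ 0.03360066 -0.26397579  1.44653931] 352.6377209503429
top [[0.024, -1.0, 0.002], [-0.993, -0.024, -0.113], [0.113, 0.001, -0.994]] [-0.01090338  0.49262409  1.15315469] 372.2852686522242
```

View pics/top0.png

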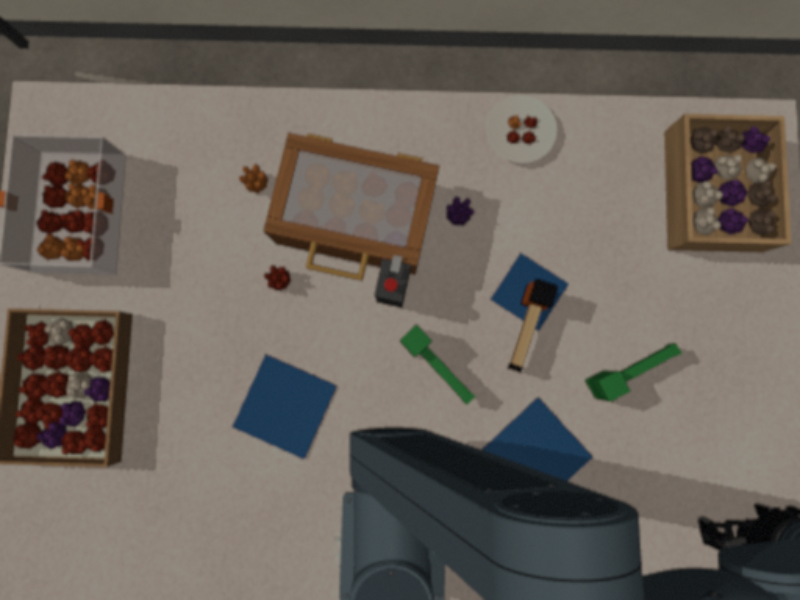

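View pics/scene0.png

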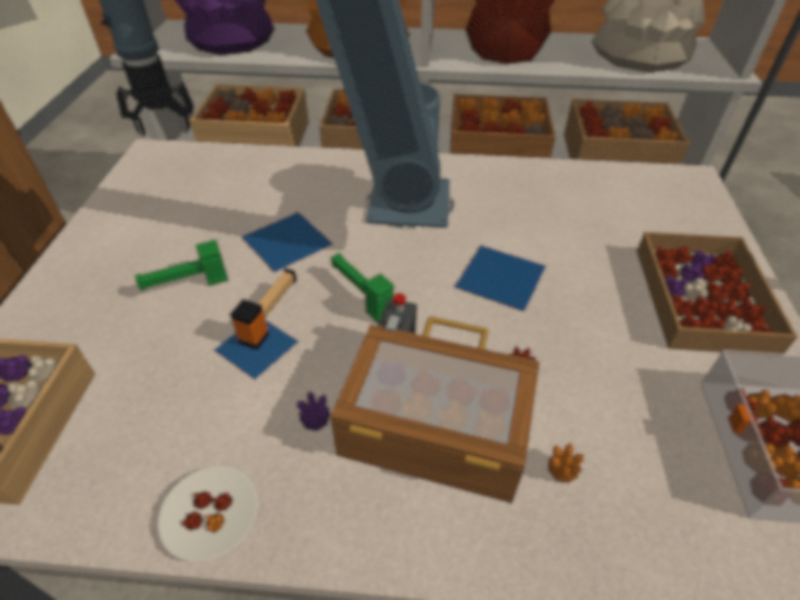

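The scene has the orange mallet at top-view (540,293) on the small blue mat at (529,290). Its look-alikes are green mallets at (416,340)/(470,400) and (608,385), and larger mats at (285,405) and (538,440). The red peg is at (391,285), the brass bar runs (312,260)–(365,272), and the red quartz at (277,278) could be confused with the peg by colour. I choose the orange mallet and the smallest mat.

```bash
cat > m.py <<'E'
from h import *
for n in('top','scene'):
    z=np.load(n+'0.npz'); im,d=z['im'],z['d']; c={k:z[k] for k in('fx','fy','cx','cy','R','t')}
    W=world(d,c); hsv=cv2.cvtColor(im,cv2.COLOR_RGB2HSV); H,S,V=[hsv[...,i].astype(int) for i in range(3)]
    box=(W[...,0]>.2)&(W[...,0]<1)&(abs(W[...,1])<.6)&(d>0)
    def rep(name,m,k=3,amin=12):
        nl,lab,st,ce=cv2.connectedComponentsWithStats((m&box).astype(np.uint8))
        for i in sorted(range(1,nl),key=lambda i:-st[i,4])[:k]:
            if st[i,4]<amin: continue
            P=W[lab==i]; (cx,cy),(w,h),a=cv2.minAreaRect((P[:,:2]*1000).astype(np.float32))
            print(n,name,'px',np.round(ce[i]).tolist(),'n',st[i,4],'med',np.round(np.median(P,0),3).tolist(),'zmax',round(np.percentile(P[:,2],97),3),'rect',np.round([cx,cy,w,h,a],1).tolist())
    rep('blue',(H>95)&(H<120)&(S>110)&(V>50)&(W[...,2]<.03),4)
    rep('red',((H<5)|(H>174))&(S>150)&(V>90)&(W[...,2]>.1),2,5)
    rep('black',(V<50)&(W[...,2]>.08)&(W[...,2]<.11)&(W[...,1]<-.05),3)
    rep('orange',(H<13)&(S>170)&(V>90)&(W[...,2]<.11)&(W[...,2]>.06)&(W[...,1]<-.03),2)
    hm=(W[...,2]>.045)&(W[...,2]<.07)&(W[...,1]<-.1)&(W[...,0]>.35)&~((H>40)&(H<90)&(S>90))
    rep('handle',hm,3)
    rep('green',(H>40)&(H<85)&(S>120),2)
    rep('lid',(W[...,2]>.115)&(W[...,2]<.135)&(W[...,0]>.45),2)
    rep('bar',(W[...,2]>.105)&(W[...,2]<.13)&(H>12)&(H<30)&(S>90)&(W[...,0]>.4),3)
    rep('purple',(H>120)&(H<160)&(S>60)&(W[...,2]<.08)&(W[...,2]>.01),2)
E
python3 m.py
python3 - <<'E'
from h import *
im=np.load('top0.npz')['im'][130:270,165:375]
cv2.imwrite('pics/crop.png',cv2.resize(im[...,::-1],None,fx=3.8,fy=3.8,interpolation=cv2.INTER_CUBIC))
E
```

```text
top blue px [182.0, 258.0] n 2271 med [0.272, 0.229, 0.006] zmax 0.01 rect [267.7, 225.7, 156.0, 154.7, 67.7]
top blue px [343.0, 275.0] n 924 med [0.228, -0.284, 0.006] zmax 0.01 rect [245.7, -282.2, 185.6, 91.3, 90.0]
top blue px [334.0, 182.0] n 697 med [0.53, -0.25, 0.004] zmax 0.009 rect [514.0, -270.9, 114.5, 113.4, 57.8]
top blue px [347.0, 203.0] n 37 med [0.463, -0.298, 0.004] zmax 0.008 rect [462.1, -297.8, 10.1, 46.8, 57.3]
top red px [250.0, 182.0] n 54 med [0.501, 0.015, 0.154] zmax 0.157 rect [501.7, 16.0, 20.4, 19.9, 1.5]
top black px [347.0, 187.0] n 229 med [0.5, -0.278, 0.094] zmax 0.098 rect [500.2, -277.3, 46.0, 44.6, 74.3]
top handle px [336.0, 214.0] n 390 med [0.421, -0.25, 0.062] zmax 0.067 rect [435.0, -258.7, 43.2, 177.0, 76.4]
top handle px [434.0, 119.0] n 328 med [0.73, -0.56, 0.058] zmax 0.069 rect [736.8, -560.4, 263.1, 38.2, 7.8]
top handle px [296.0, 131.0] n 38 med [0.679, -0.124, 0.051] zmax 0.059 rect [681.9, -124.8, 13.9, 34.5, 53.2]
top green px [400.0, 240.0] n 581 med [0.343, -0.423, 0.061] zmax 0.093 rect [361.0, -467.8, 43.7, 178.2, 29.4]
top
[... 1527 characters left out ...]
7, -528.0, 23.2, 70.5, 42.3]
scene green px [122.0, 171.0] n 574 med [0.355, -0.429, 0.054] zmax 0.09 rect [371.0, -467.0, 40.6, 171.2, 32.1]
scene green px [236.0, 184.0] n 472 med [0.415, -0.045, 0.059] zmax 0.091 rect [393.3, -56.6, 250.4, 62.3, 32.1]
scene lid px [281.0, 250.0] n 8789 med [0.679, 0.094, 0.121] zmax 0.126 rect [641.3, 98.8, 300.3, 283.1, 78.6]
scene bar px [282.0, 256.0] n 4202 med [0.726, 0.101, 0.123] zmax 0.126 rect [653.7, 96.8, 298.6, 259.1, 78.8]
scene purple px [201.0, 264.0] n 272 med [0.684, -0.116, 0.041] zmax 0.053 rect [679.0, -119.8, 51.7, 44.6, 22.3]
scene purple px [431.0, 183.0] n 73 med [0.306, 0.584, 0.036] zmax 0.043 rect [293.1, 587.7, 53.2, 23.8, 4.2]
```

View pics/crop.png

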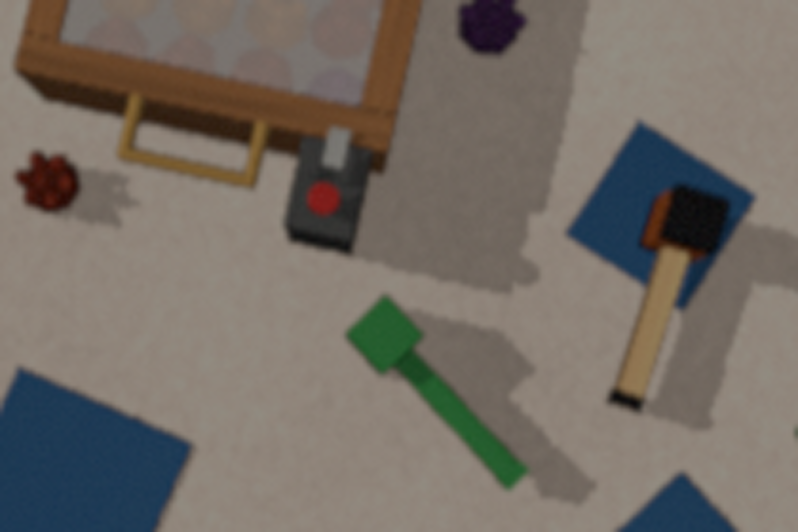

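The crop confirms the choice: orange block head with black face on the small mat, tan handle running down-left to (627,398), and the red peg on the dark housing at (323,198). Next I fit the handle and lid axes and work out the move.

```bash
cat > m2.py <<'E'
from h import *
from scipy.spatial.transform import Rotation as Ro
for n in('top','scene'):
    z=np.load(n+'0.npz'); im,d=z['im'],z['d']; c={k:z[k] for k in('fx','fy','cx','cy','R','t')}
    W=world(d,c); hsv=cv2.cvtColor(im,cv2.COLOR_RGB2HSV); H,S,V=[hsv[...,i].astype(int) for i in range(3)]
    X,Y,Z=W[...,0],W[...,1],W[...,2]
    m=(H>8)&(H<28)&(S>60)&(V>90)&(Z>.05)&(Z<.07)&(X>.35)&(X<.48)&(Y>-.3)&(Y<-.2)
    P=W[m]; l=cv2.fitLine((P[:,:2]*1000).astype(np.float32),cv2.DIST_HUBER,0,.01,.01).ravel()
    print(n,'handle n',m.sum(),'z',np.median(P[:,2]),'yaw',np.degrees(np.arctan2(l[1],l[0])),'pt',l[2:])
    # wood lid top band only, excluding bar/catch
    m=(Z>.118)&(Z<.130)&(X>.5)&(X<.85)
    ey=np.array([.196,.981]); ex=np.array([.981,-.196])
    P=W[m]; u=P[:,:2]@ex; v=P[:,:2]@ey
    q=u>.54
    (cx,cy),(w,h),a=cv2.minAreaRect((P[:,:2][(u>np.percentile(u,99.9)-.19)]*1000).astype(np.float32))
    print(' lid u',np.percentile(u,[.1,99.8]).round(4),'v',np.percentile(v,[.3,99.7]).round(4),'rect',np.round([cx,cy,w,h,a],1))
    m=(Z>.10)&(Z<.13)&(X>.45)&(X<.6)&(H>12)&(H<32)&(S>70); P=W[m]; u=P[:,:2]@ex; v=P[:,:2]@ey
    k=(u<np.percentile(u,1)+.012); print(' bar',k.sum(),np.median(P[k],0),u[k].mean(),v[k].min(),v[k].max())
s=ctrl.get_state(); R=Ro.from_quat(s['ee_rot'],scalar_first=True).as_matrix(); print(R.round(3),s['ee_pos'])
for n in('top','scene'):
    z=np.load(n+'0.npz'); im,d=z['im'],z['d']; c={k:z[k] for k in('fx','fy','cx','cy','R','t')}
    W=world(d,c); hsv=cv2.cvtColor(im,cv2.COLOR_RGB2HSV); H,S,V=[hsv[...,i].astype(int) for i in range(3)]
    Z=W[...,2]
    m=(((H<5)|(H>174))&(S>150)&(V>80)&(abs(Z-.154)<.003)); print(n,'peg top',m.sum(),((W[m].min(0)+W[m].max(0))/2).round(4))
    m=(V<60)&(abs(Z-.094)<.004)&(W[...,1]<-.2)&(W[...,1]>-.33)&(W[...,0]>.45)&(W[...,0]<.56); print(n,'mallet top',m.sum(),W[m].mean(0).round(4),(np.ptp(W[m],0)).round(3))
E
python3 m2.py
```

```text
top handle n 310 z 0.06211294889180613 yaw -18.11767 pt [ 420.13623 -249.95947]
 lid u [0.4869 0.7453] v [0.0751 0.3729] rect [682.6  92.3 300.1 191.5  78.8]
 bar 144 [0.52820867 0.12255379 0.12316793] 0.4938574623513101 0.1687923313883635 0.27833307640178234
scene handle n 208 z 0.06026326494652105 yaw -14.965549 pt [ 419.18692 -247.29512]
 lid u [0.4885 0.7461] v [0.074  0.3716] rect [684.3  90.2 300.  191.1  78.7]
 bar 161 [0.53303856 0.12245066 0.1212248 ] 0.4990234068452588 0.16781864206739802 0.2777149319380373
[[-0.     0.97   0.241]
 [ 0.002  0.241 -0.97 ]
 [-1.     0.    -0.002]] [ 0.1327807  -0.53329145  0.25556831]
top peg top 46 [0.5018 0.016  0.1543]
top mallet top 220 [ 0.5012 -0.2775  0.0943] [0.054 0.052 0.008]
scene peg top 26 [0.5063 0.0144 0.1534]
scene mallet top 128 [ 0.5076 -0.2768  0.0929] [0.047 0.042 0.007]
```

Emit:
servo_tool(targets=[[[0,0,-0.79],[0.75,0.63,0],0],[[0,0,-0.79],[0.75,0.63,0],0],[[0,0,-0.79],[0.75,0.63,0],0],[[0,0,-0.79],[0.75,0.63,0],0],[[0,0,-0.79],[0.75,0.63,0],0],[[0,0,-0.79],[0.75,0.63,0],0],[[0,0,-0.79],[0.75,0.63,0],0],[[0,0,-0.79],[0.75,0.63,0],0],[[0,0,-0.79],[0.75,0.63,0],0],[[0,0,-0.79],[0.75,0.63,0],0]], squeeze=100)

```text
time_s: 0.93
ee_pos: [0.4338, -0.28, 0.2561]
ee_rot: [-0.417, -0.571, -0.417, 0.571]
contact_force: [-0.1, -0.8, 0.3]
gripper_width: 0.995
```

```bash
cat >> h.py <<'E'
def fray(c,u,v,z):  # fisheye pixels -> world points on plane z
    a=np.stack([(np.asarray(u)-c['cx'])/c['fx'],(np.asarray(v)-c['cy'])/c['fy']],-1); r=np.linalg.norm(a,axis=-1,keepdims=True)+1e-9
    D=np.concatenate([a/r*np.sin(r),np.cos(r)],-1)@np.array(c['R']); o=-np.array(c['R']).T@c['t']
    return o+D*((z-o[2])/D[...,2])[...,None]
from scipy.spatial.transform import Rotation as Ro
def axes():
    s=ctrl.get_state(); R=Ro.from_quat(s['ee_rot'],scalar_first=True).as_matrix(); return s,R
E
python3 - <<'E'
from h import *
s,R=axes(); print(s['ee_pos'],R.round(3).tolist())
im,d,c=grab('wrist'); print(c['fx'],c['cx'])
cv2.imwrite('pics/w1.png',im[...,::-1])
hsv=cv2.cvtColor(im,cv2.COLOR_RGB2HSV); H,S,V=[hsv[...,i].astype(int) for i in range(3)]
v,u=np.mgrid[:384,:512]; P=fray(c,u,v,.062)
m=(H>8)&(H<28)&(S>60)&(V>90)&(P[...,0]>.35)&(P[...,0]<.475)&(P[...,1]>-.3)&(P[...,1]<-.2)
n,l,st,ce=cv2.connectedComponentsWithStats(m.astype(np.uint8)); k=1+st[1:,4].argmax(); m=l==k; print(st[k],ce[k])
f=cv2.fitLine((P[m][:,:2]*1000).astype(np.float32),cv2.DIST_HUBER,0,.01,.01).ravel(); print(f,np.degrees(np.arctan2(f[1],f[0])))
E
```

```text
[ 0.43383488 -0.28001788  0.25608474] [[-0.0, 0.952, -0.306], [0.0, -0.306, -0.952], [-1.0, -0.0, -0.0]]
297.3186396354542 256.02240032693106
[ 223  140   26  103 2138] [235.696913   192.23900842]
[ 9.5070344e-01 -3.1010145e-01  4.2215259e+02 -2.5370699e+02] -18.065344
```

View pics/w1.png

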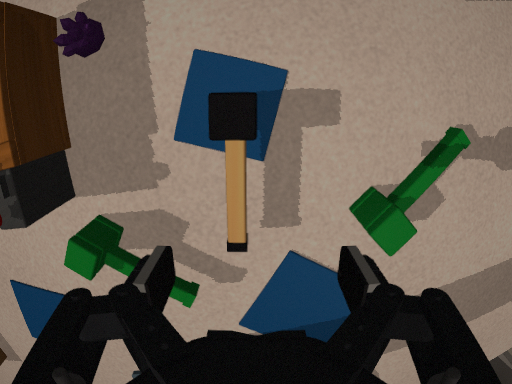

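The mallet handle is at (235,190), parallel to the tool; the head is at (233,116) on its small mat, and there's a clear descent between the green mallets.

Emit:
servo_tool(targets=[[[0,0,0],[0.27,0.2,-0.5],0],[[0,0,0],[0.28,0.2,-0.9],0],[[0,0,0],[0,0,-0.95],0],[[0,0,0],[0,0,-0.95],0],[[0,0,0],[0,0,-0.8],0],[[0,0,0],[0,0,-0.6],0],[[0,0,0],[0,0,-0.32],0],[[0,0,0],[0,0,0],1],[[0,0,0],[0,0,0],1],[[0,0,0],[0,0,0],1]], squeeze=100)

```text
time_s: 1.82
ee_pos: [0.4553, -0.2663, 0.0564]
ee_rot: [0.418, 0.571, 0.417, -0.571]
contact_force: [-0.2, -0.4, 0.3]
gripper_width: 0.602
```

Emit:
servo_tool(targets=[[[0,0,0],[0,0,0],1],[[0,0,0],[0,0,0],1],[[0,0,0],[0,0,0],1],[[0,0,0],[0,0,0],1]])

```text
time_s: 2.15
ee_pos: [0.4556, -0.2663, 0.0571]
ee_rot: [0.418, 0.571, 0.417, -0.57]
contact_force: [-1.2, 0.4, 6.7]
gripper_width: 0.24
```

Emit:
servo_tool(targets=[[[0,0,0],[0,0,0.3],1],[[0,0,0],[0,0,0.7],1],[[0,0,0],[0,0,0.9],1],[[0,0,0],[0,0,0.9],1],[[0,0,0],[0,0.2,0.9],1],[[0,0,0],[0,0.5,0.7],1],[[0,0,0],[0,0.8,0.3],1],[[0,0,0],[0,0.95,0],1],[[0,0,0],[0,0.95,0],1],[[0,0,0],[0,0.95,0],1]])

```text
time_s: 2.98
ee_pos: [0.4541, -0.0902, 0.244]
ee_rot: [0.417, 0.571, 0.417, -0.571]
contact_force: [0.4, 0.9, -2.6]
gripper_width: 0.241
```

Emit:
servo_tool(targets=[[[0,0,0],[0,0.95,0],1],[[0,0,0],[0,0.8,0],1],[[0,0,0],[0,0.6,0],1],[[0,0,0],[0,0.4,0],1],[[0,0,0],[0,0.2,0],1],[[0,0,0],[0,0,0],1],[[0,0,0],[0,0,0],1]])

```text
time_s: 3.57
ee_pos: [0.4547, 0.026, 0.2435]
ee_rot: [-0.418, -0.57, -0.418, 0.571]
contact_force: [0.6, -0.7, -2.9]
gripper_width: 0.243
```

```bash
python3 - <<'E'
from h import *
s,R=axes(); print(s['ee_pos'],s['contact_force'],R.round(3).tolist())
for n in('top','scene'):
    im,d,c=grab(n); np.savez(n+'1.npz',im=im,d=d,**c); W=world(d,c)
    hsv=cv2.cvtColor(im,cv2.COLOR_RGB2HSV); H,S,V=[hsv[...,i].astype(int) for i in range(3)]
    m=(H<14)&(S>150)&(V>70)&(W[...,2]>.15)&(W[...,2]<.32)&(W[...,0]>.4)&(W[...,0]<.6); 
    if m.sum(): print(n,m.sum(),W[m].min(0).round(3),W[m].max(0).round(3))
    m=(V<60)&(abs(W[...,2]-.277)<.012)&(W[...,0]>.47)&(W[...,0]<.56)&(abs(W[...,1]-.015)<.05); 
    if m.sum(): print(n,'topface',m.sum(),W[m].mean(0).round(4),W[m].min(0).round(3),W[m].max(0).round(3))
a,b=[np.load(n+'1.npz')['im'] for n in('top','scene')]
w=np.hstack([cv2.resize(x,None,fx=4,fy=4,interpolation=2) for x in(a[130:280,200:300],b[110:260,180:280])])
cv2.imwrite('pics/p1.png',w[...,::-1])
E
```

```text
[0.45467344 0.02600002 0.24353176] [ 0.64761163 -0.68460158 -2.89441439] [[-0.0, 0.953, -0.302], [-0.001, -0.302, -0.953], [-1.0, 0.0, 0.001]]
scene 358 [ 0.466 -0.012  0.151] [0.532 0.038 0.27 ]
scene topface 280 [0.5036 0.0181 0.2776] [ 0.47  -0.011  0.265] [0.53  0.063 0.288]
```

View pics/p1.png

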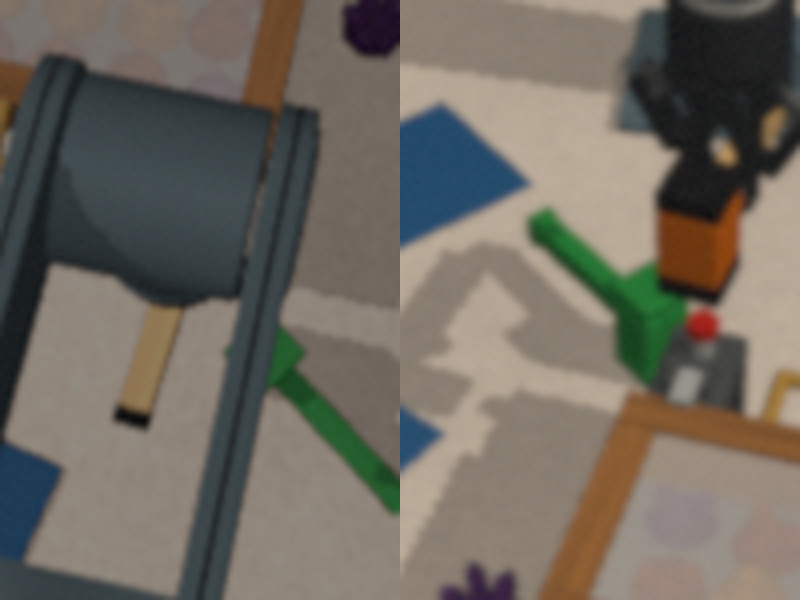

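The right pane (scene camera) shows the mallet head hanging level directly above the red peg at (703,325). Next I knock down.

Emit:
servo_tool(targets=[[[0,0,0],[0.04,0.08,-0.4],1],[[0,0,0],[0,0,-0.4],1],[[0,0,0],[0,0,-0.2],1],[[0,0,0],[0,0,-0.15],1],[[0,0,0],[0,0,-0.1],1],[[0,0,0],[0,0,-0.05],1],[[0,0,0],[0,0,0],1]])

```text
time_s: 4.25
ee_pos: [0.4565, 0.0286, 0.193]
ee_rot: [-0.418, -0.571, -0.417, 0.571]
contact_force: [-5.2, -1.1, 8.6]
gripper_width: 0.239
```

Emit:
servo_tool(targets=[[[0,0,0],[0,0,-0.05],1],[[0,0,0],[0,0,-0.03],1],[[0,0,0],[0,0,0],1]])

```text
time_s: 4.5
ee_pos: [0.4562, 0.0288, 0.1923]
ee_rot: [0.418, 0.571, 0.417, -0.571]
contact_force: [-15.9, 0.6, 30.9]
gripper_width: 0.239
```

Emit:
servo_tool(targets=[[[0,0,0],[0,0,0.3],1],[[0,0,0],[0,0,0.6],1],[[0,0,0],[0,0,0.5],1],[[0,0,0],[0,-0.3,0.1],1],[[0,0,0],[0,-0.6,0],1],[[0,0,0],[0,-0.9,0],1],[[0,0,0],[0,-0.9,0],1],[[0,0,0],[0,-0.95,0],1],[[0,0,0],[0,-0.95,0],1],[[0,0,0],[0,-0.9,0],1]])

```text
time_s: 5.33
ee_pos: [0.456, -0.1928, 0.2484]
ee_rot: [-0.417, -0.571, -0.417, 0.571]
contact_force: [0.9, 0.7, -3.5]
gripper_width: 0.241
```

Emit:
servo_tool(targets=[[[0,0,0],[0,-0.8,0],1],[[0,0,0],[0,-0.6,0],1],[[0,0,0],[0,-0.3,0],1],[[0,0,0],[0,0,0],1],[[0,0,0],[0,0,0],1]])

```text
time_s: 5.75
ee_pos: [0.456, -0.2585, 0.2479]
ee_rot: [0.416, 0.571, 0.418, -0.571]
contact_force: [0.7, -0.0, -3.4]
gripper_width: 0.244
```

```bash
python3 - <<'E'
from h import *
s,R=axes(); print(s['ee_pos'],s['contact_force'],R.round(3).tolist())
im,d,c=grab('scene'); np.savez('scene2.npz',im=im,d=d,**c); W=world(d,c)
hsv=cv2.cvtColor(im,cv2.COLOR_RGB2HSV); H,S,V=[hsv[...,i].astype(int) for i in range(3)]
m=((H<5)|(H>174))&(S>150)&(V>90)&(W[...,2]>.1)&(abs(W[...,1]-.015)<.03); print('red',m.sum(),W[m].max(0).round(4),np.percentile(W[m][:,2],[50,90]))
v,u=np.nonzero((H<14)&(S>150)&(V>60)&(W[...,2]>.15)&(W[...,1]<-.2)&(W[...,1]>-.34)&(W[...,0]<.6))
P=W[v,u]; print('head',len(v),P.min(0).round(3),P.max(0).round(3),u.mean(),v.mean())
# plane fit of front face
q=P[abs(P[:,2]-np.median(P[:,2]))<.03]; w=np.linalg.svd(q-q.mean(0))[2][2]; print('normal',w.round(3))
a=im[int(v.mean())-60:int(v.mean())+60,int(u.mean())-60:int(u.mean())+60]; b=im[130:250,200:320]
cv2.imwrite('pics/p2.png',np.hstack([cv2.resize(x,(400,400),interpolation=2) for x in(a,b)])[...,::-1])
E
```

```text
[ 0.45604829 -0.25849038  0.24786863] [ 0.73184155 -0.03746351 -3.39441219] [[-0.001, 0.953, -0.304], [0.001, -0.304, -0.953], [-1.0, -0.001, -0.001]]
red 40 [0.5165 0.0254 0.1417] [0.13858384 0.14026516]
head 418 [-0.728 -0.34   0.153] [ 0.532 -0.21   0.273] 154.33732057416267 153.0023923444976
normal [-0.025  0.998  0.057]
```

View pics/p2.png

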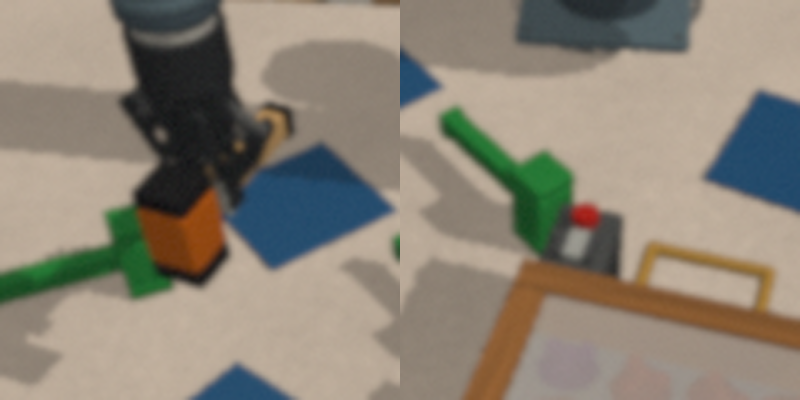

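The peg's top now reads 140 mm (fully down), and its bolt plate has moved back from the lid. The mallet is still held level, above its own mat.

Emit:
servo_tool(targets=[[[0,0,0],[0,-0.2,-0.4],1],[[0,0,0],[0,0,-0.8],1],[[0,0,0],[0,0,-0.9],1],[[0,0,0],[0,0,-0.9],1],[[0,0,0],[0,0,-0.8],1],[[0,0,0],[0,0,-0.5],1],[[0,0,0],[0,0,-0.25],1],[[0,0,0],[0,0,-0.1],1],[[0,0,0],[0,0,-0.06],1],[[0,0,0],[0,0,0],1]])

```text
time_s: 6.63
ee_pos: [0.4572, -0.2666, 0.0609]
ee_rot: [0.418, 0.571, 0.417, -0.57]
contact_force: [0.0, -0.1, -2.2]
gripper_width: 0.243
```

Emit:
servo_tool(targets=[[[0,0,0],[0,0,-0.04],1],[[0,0,0],[0,0,0],1],[[0,0,0],[0,0,0],1]])

```text
time_s: 6.88
ee_pos: [0.4569, -0.267, 0.0593]
ee_rot: [0.418, 0.571, 0.417, -0.571]
contact_force: [-0.3, 0.5, -3.0]
gripper_width: 0.241
```

Emit:
servo_tool(targets=[[[0,0,0],[0,0,-0.03],1],[[0,0,0],[0,0,-0.03],1],[[0,0,0],[0,0,0],1]])

```text
time_s: 7.13
ee_pos: [0.4567, -0.2669, 0.0572]
ee_rot: [0.418, 0.571, 0.417, -0.571]
contact_force: [-2.9, 0.9, 7.3]
gripper_width: 0.245
```

Emit:
servo_tool(targets=[[[0,0,0],[0,0,0],0.6],[[0,0,0],[0,0,0],0.3],[[0,0,0],[0,0,0],0],[[0,0,0],[0,0,0],0],[[0,0,0],[0,0,0],0],[[0,0,0],[0,0,0],0]])

```text
time_s: 7.63
ee_pos: [0.4564, -0.2665, 0.0558]
ee_rot: [0.417, 0.571, 0.417, -0.571]
contact_force: [-0.4, -1.1, -0.3]
gripper_width: 1.001
```

Emit:
servo_tool(targets=[[[0,0,0],[0,0,0.3],0],[[0,0,0],[0,0,0.6],0],[[0,0,0],[0,0,0.9],0],[[0,0,0],[0,0,0.9],0],[[0,0,0],[0,0,0.9],0],[[0,0,0],[0,0,0.9],0],[[0,0,0],[0,0,0.5],0]])

```text
time_s: 8.22
ee_pos: [0.4574, -0.2673, 0.2604]
ee_rot: [0.42, 0.571, 0.415, -0.57]
contact_force: [1.1, -0.2, 0.7]
gripper_width: 1.001
```

```bash
python3 - <<'E'
from h import *
s,R=axes(); print(s['ee_pos'],s['contact_force'],s['qpos'],s['gripper_width'])
im,d,c=grab('wrist'); cv2.imwrite('pics/w2.png',im[...,::-1])
im,d,c=grab('scene'); W=world(d,c); hsv=cv2.cvtColor(im,cv2.COLOR_RGB2HSV); V=hsv[...,2]
m=(V<60)&(abs(W[...,2]-.094)<.008)&(W[...,1]<-.2)&(W[...,1]>-.33)&(W[...,0]>.45)&(W[...,0]<.56); P=W[m]; print('mallet top',m.sum(),P.mean(0).round(4))
A=np.c_[P[:,:2],np.ones(len(P))]; print('slope',np.linalg.lstsq(A,P[:,2],rcond=None)[0])
# bar target & tilted tool orientation
ex=np.array([.981,-.196,0])
for p in (20,30):
    p=np.radians(p); x=ex*np.cos(p)-np.array([0,0,np.sin(p)]); zs=ex*np.sin(p)+np.array([0,0,np.cos(p)])
    for sg in(1,-1):
        z=sg*zs; y=np.cross(z,x); T=np.stack([x,y,z],1); rv=Ro.from_matrix(T@R.T).as_rotvec(degrees=True); print(sg,rv.round(2),np.linalg.norm(rv).round(1))
E
```

```text
[ 0.45736387 -0.26733232  0.26038964] [ 1.13618022 -0.23311719  0.71424385] [-7.39688782e-01  2.16010316e-01  1.58076466e+00  5.36866891e-05
  1.33898891e+00  1.13874104e+00] 1.00091681801024
mallet top 155 [ 0.5107 -0.2783  0.0923]
slope [-0.04874128 -0.0138027   0.1133897 ]
1 [-67.09 -39.24  82.77] 113.5
-1 [ 38.85 -65.29 -72.04] 104.7
1 [-57.74 -33.7   86.39] 109.2
-1 [ 33.45 -56.12 -75.14] 99.6
```

View pics/w2.png

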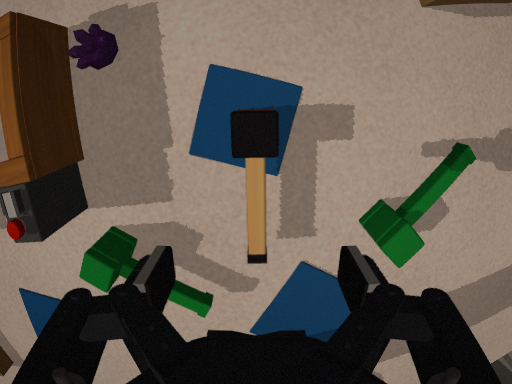

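The mallet stands upright on its mat (head at (255,134)), and the peg at (15,229) sits low with the bolt drawn. I now go over the brass bar, turning and tilting the tool.

Emit:
servo_tool(targets=[[[0,0,1],[0.03,0.3,0],0],[[0,0,1],[0.03,0.6,0],0],[[0,0,1],[0.03,0.6,0],0],[[0,0,1],[0.03,0.6,0],0],[[0,0,1],[0.03,0.6,0],0],[[0,0,1],[0.03,0.6,0],0],[[0,0,1],[0.03,0.6,0],0],[[0,0,1],[0.03,0.6,0],0],[[0,0,1],[0.03,0.6,0],0],[[0,0,1],[0.03,0.6,0],0]])

```text
time_s: 9.15
ee_pos: [0.4676, -0.0372, 0.2546]
ee_rot: [0.587, 0.392, 0.589, -0.393]
contact_force: [1.7, -0.0, -0.1]
gripper_width: 1.003
```

Emit:
servo_tool(targets=[[[0,0,1],[0,0.5,0],0.3],[[0,0,1],[0,0.5,0],0.45],[[0,0,1],[0,0.5,0],0.45],[[0,0,1],[0,0.5,0],0.45],[[0,0,1],[0,0.5,0],0.45],[[0,0,1],[0,0.4,0],0.45],[[0,0,1],[0,0.4,0],0.45],[[0,0,1],[0,0.4,0],0.45],[[0,0,1],[0,0.3,0],0.45],[[0,0,1],[0,0.2,0],0.45]])

```text
time_s: 9.98
ee_pos: [0.4676, 0.1307, 0.2545]
ee_rot: [0.686, 0.167, 0.688, -0.167]
contact_force: [1.6, 0.5, -0.4]
gripper_width: 0.55
```

Emit:
servo_tool(targets=[[[0,0,1],[0,0,0],0.45],[[0,0,1],[0,0,0],0.45],[[0,0,1],[0,0,0],0.45],[[0,0,1],[0,0,0],0.45],[[-0.2,-0.98,0],[0,0,0],0.45],[[-0.2,-0.98,0],[0,0,0],0.45],[[-0.2,-0.98,0],[0,0,0],0.45],[[-0.2,-0.98,0],[0,0,0],0.45],[[-0.2,-0.98,0],[0,0,0],0.45],[[0,0,0],[0,0,0],0.45]])

```text
time_s: 10.82
ee_pos: [0.4653, 0.1298, 0.2537]
ee_rot: [0.814, 0.058, 0.571, -0.083]
contact_force: [-1.4, 0.1, -0.7]
gripper_width: 0.551
```

```bash
python3 - <<'E'
from h import *
s,R=axes(); print(s['ee_pos'],R.round(3).tolist(),s['qpos'].round(2) if hasattr(s['qpos'],'round') else s['qpos'],s['gripper_width'])
im,d,c=grab('wrist'); cv2.imwrite('pics/w3.png',im[...,::-1])
hsv=cv2.cvtColor(im,cv2.COLOR_RGB2HSV); H,S,V=[hsv[...,i].astype(int) for i in range(3)]
v,u=np.mgrid[:384,:512]; P=fray(c,u,v,.1245)
ex=np.array([.981,-.196]); ey=np.array([.196,.981])
U=P[...,:2]@ex; Vv=P[...,:2]@ey
np.savez('w3.npz',im=im,d=d,**c)
m=(H>14)&(H<32)&(S>100)&(V>70)&(abs(U-.498)<.02)&(abs(Vv-.2235)<.045)&(c['fx']>0)
print(m.sum(),np.median(U[m]),np.percentile(U[m],[3,97]),'at v',Vv[m].min(),Vv[m].max(),np.median(u[m]),np.median(v[m]))
f=cv2.fitLine((P[m][:,:2]*1000).astype(np.float32),cv2.DIST_HUBER,0,.01,.01).ravel(); print(f,np.degrees(np.arctan2(f[1],f[0])))
E
```

```text
[0.46530253 0.12979109 0.2537034 ] [[0.333, 0.2, 0.921], [-0.069, 0.98, -0.188], [-0.94, -0.001, 0.34]] [ 0.11 -0.03  1.92 -0.13  0.92  0.38] 0.5513133785803785
1306 0.4939032171455724 [0.48765031 0.50783497] at v 0.1785211333021505 0.2684683072111078 271.0 181.0
[1.6866787e-01 9.8567295e-01 5.2831079e+02 1.2403295e+02] 80.28962
```

View pics/w3.png

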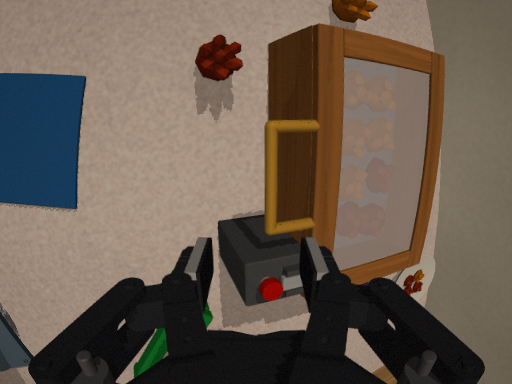

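The bar spans (271,122)–(271,232), with the housing and depressed red peg at (271,289) to its right and the red quartz at (220,58) clear of the path. Refine the bar's centre.

```bash
python3 - <<'E'
from h import *
z=np.load('w3.npz'); im,d=z['im'],z['d']; c={k:z[k] for k in('fx','fy','cx','cy','R','t')}
hsv=cv2.cvtColor(im,cv2.COLOR_RGB2HSV); H,S,V=[hsv[...,i].astype(int) for i in range(3)]
m=(H>14)&(H<32)&(S>100)&(V>60); m[:140]=0; m[212:]=0; m[:,:258]=0; m[:,285:]=0
v,u=np.nonzero(m); print(len(v),u.min(),u.max(),np.median(d[m]))
us=[u[v==r].mean() for r in range(140,212)]; ws=[(v==r).sum() for r in range(140,212)]; print(np.median(ws))
ex=np.array([.981,-.196]); ey=np.array([.196,.981])
P=fray(c,np.array(us),np.arange(140,212),.1185)[:,:2]; print('bar u',(P@ex).mean(),(P@ex).std(),'slope',np.polyfit(P@ey,P@ex,1))
E_=fray(c,np.array([271,271]),np.array([120,234]),.1185); print('ends v',E_[:,:2]@ey, 'cam',-c['R'].T@c['t'])
# peg: red centre at z=.140
m=((H<5)|(H>174))&(S>150)&(V>90); m[:260]=0; vv,uu=np.nonzero(m); p=fray(c,uu.mean(),vv.mean(),.138); print('peg',p,p[:2]@ex,p[:2]@ey)
# case lid front/back edge on row 200: brown transitions
print([ (x,H[180,x],S[180,x],V[180,x]) for x in range(300,350,4)])
E
```

```text
1023 265 284 0.2718451
14.0
bar u 0.49689084152815394 0.000602624269341155 slope [-0.00673238  0.498418  ]
ends v [0.27846529 0.16747187] cam [0.44251063 0.21273213 0.36423409]
peg [0.50287712 0.01717081 0.138     ] 0.489956975530828 0.11540847658447093
[(300, np.int64(13), np.int64(195), np.int64(68)), (304, np.int64(14), np.int64(206), np.int64(67)), (308, np.int64(15), np.int64(188), np.int64(61)), (312, np.int64(15), np.int64(210), np.int64(62)), (316, np.int64(14), np.int64(197), np.int64(109)), (320, np.int64(14), np.int64(197), np.int64(110)), (324, np.int64(14), np.int64(195), np.int64(102)), (328, np.int64(14), np.int64(190), np.int64(110)), (332, np.int64(14), np.int64(192), np.int64(117)), (336, np.int64(13), np.int64(191), np.int64(120)), (340, np.int64(12), np.int64(72), np.int64(138)), (344, np.int64(12), np.int64(69), np.int64(141)), (348, np.int64(14), np.int64(70), np.int64(138))]
```

Emit:
servo_tool(targets=[[[0,0,0],[0.4,-0.03,-0.4],0.55],[[0,0,0],[0.53,-0.03,-0.5],0.55],[[0,0,0],[0,0,-0.46],0.55],[[0,0,0],[0.17,-0.03,-0.5],0.55],[[0,0,0],[0.17,-0.04,-0.5],0.55],[[0,0,0],[0,0,0],0.55]], squeeze=50)

```text
time_s: 11.37
ee_pos: [0.5181, 0.1234, 0.1569]
ee_rot: [0.812, 0.058, 0.574, -0.084]
contact_force: [-0.6, -0.3, 0.2]
gripper_width: 0.448
```

Emit:
servo_tool(targets=[[[0,0,0],[0.11,-0.02,-0.31],0.55],[[0,0,0],[0.11,-0.02,-0.31],0.55],[[0,0,0],[0.11,-0.02,-0.31],0.55],[[0,0,0],[0,0,0],0.55]])

```text
time_s: 11.7
ee_pos: [0.5321, 0.1214, 0.1226]
ee_rot: [0.814, 0.058, 0.572, -0.083]
contact_force: [0.3, 0.2, 0.5]
gripper_width: 0.448
```

Emit:
servo_tool(targets=[[[0,0,0],[-0.04,0,0],0.7],[[0,0,0],[0,0,0],1],[[0,0,0],[0,0,0],1],[[0,0,0],[0,0,0],1],[[0,0,0],[0,0,0],1],[[0,0,0],[0,0,0],1]])

```text
time_s: 12.2
ee_pos: [0.5268, 0.1225, 0.1233]
ee_rot: [0.813, 0.058, 0.574, -0.083]
contact_force: [-8.2, 4.5, 0.4]
gripper_width: 0.119
```

```bash
cat > lid.py <<'E'
from h import *
ex=np.array([.981,-.196]); s,R=axes(); g=np.array(s['ee_pos'])+.006*R[:,0]
ub=.497 # shut bar u
hx=ub+.245; dx=hx-g[:2]@ex; dz=g[2]-.1125
print('tcp',np.round(s['ee_pos'],4),'grasp u',g[:2]@ex,'v',g[:2]@[.196,.981],'z',g[2],'r',np.hypot(dx,dz),'angle',np.degrees(np.arctan2(dz,dx)-np.arctan2(.006,.245)))
print('F',np.round(s['contact_force'],1),'w',s['gripper_width'],'pitch',np.degrees(np.arcsin(-R[2,0])),'q',np.round(s['qpos'],2))
E
python3 lid.py
```

```text
tcp [0.5268 0.1225 0.1233] grasp u 0.4948248143952811 v 0.22338023672667828 z 0.11765145020518764 r 0.2472288612155623 angle -0.2089363116122946
F [-8.2  4.5  0.4] w 0.119429924180468 pitch 70.42081414512525 q [ 0.08  0.24  1.98 -0.17  0.59  0.41]
```

```bash
sed -i 's/ub=.497/ub=.4955/' lid.py; python3 - <<'E'
import numpy as np
ex=np.array([.981,-.196])
def tcp(th,p):
    th,p=np.radians([th,p]); u=.7405-(.245*np.cos(th)-.006*np.sin(th))-.006*np.cos(p); z=.1125+.245*np.sin(th)+.006*np.cos(th)+.006*np.sin(p)
    return np.array([*(ex*u),z])
T=np.array([tcp(t,70.4+t*.44) for t in np.arange(0,51,2.5)]); print((np.diff(T,axis=0)/.04).round(3).tolist())
E
```

```text
[[0.015, -0.003, 0.268], [0.026, -0.005, 0.267], [0.038, -0.008, 0.266], [0.049, -0.01, 0.264], [0.06, -0.012, 0.262], [0.071, -0.014, 0.259], [0.082, -0.016, 0.255], [0.093, -0.019, 0.252], [0.104, -0.021, 0.247], [0.114, -0.023, 0.242], [0.125, -0.025, 0.237], [0.135, -0.027, 0.231], [0.144, -0.029, 0.225], [0.154, -0.031, 0.219], [0.163, -0.033, 0.212], [0.172, -0.034, 0.204], [0.181, -0.036, 0.197], [0.189, -0.038, 0.189], [0.197, -0.039, 0.18], [0.204, -0.041, 0.171]]
```

Lift in stages, starting with 4 rows to confirm that the lid is free.

Emit:
servo_tool(targets=[[[0.05,0.27,0],[0.015,-0.003,0.27],1],[[0.05,0.27,0],[0.026,-0.005,0.27],1],[[0.05,0.27,0],[0.038,-0.008,0.27],1],[[0.05,0.27,0],[0.049,-0.01,0.26],1]])

```text
time_s: 12.53
ee_pos: [0.5317, 0.1216, 0.1664]
ee_rot: [0.79, 0.061, 0.605, -0.081]
contact_force: [-6.3, 2.1, -2.4]
gripper_width: 0.118
```

```bash
python3 lid.py
```

```text
tcp [0.5317 0.1216 0.1664] grasp u 0.49929296710824855 v 0.22351734487703329 z 0.16057798355251887 r 0.24595187581906894 angle 9.869719986242126
F [-6.3  2.1 -2.4] w 0.11804514623947926 pitch 74.93442550070831 q [ 0.06  0.21  1.87 -0.1   0.81  0.32]
```

Free, and tracking at 9.9° with low force. Continue up to about 47°.

Emit:
servo_tool(targets=[[[0.05,0.27,0],[0.06,-0.012,0.26],1],[[0.05,0.27,0],[0.07,-0.014,0.26],1],[[0.05,0.27,0],[0.082,-0.016,0.255],1],[[0.05,0.27,0],[0.093,-0.019,0.25],1],[[0.05,0.27,0],[0.104,-0.021,0.247],1],[[0.05,0.27,0],[0.114,-0.023,0.242],1],[[0.05,0.27,0],[0.125,-0.025,0.237],1],[[0.05,0.27,0],[0.135,-0.027,0.23],1]])

```text
time_s: 13.2
ee_pos: [0.5624, 0.1156, 0.2465]
ee_rot: [0.74, 0.065, 0.665, -0.076]
contact_force: [-13.4, 1.1, 2.1]
gripper_width: 0.119
```

Emit:
servo_tool(targets=[[[0.05,0.27,0],[0.144,-0.029,0.225],1],[[0.05,0.27,0],[0.154,-0.03,0.22],1],[[0.05,0.27,0],[0.163,-0.033,0.21],1],[[0.05,0.27,0],[0.172,-0.034,0.204],1],[[0.05,0.27,0],[0.18,-0.036,0.197],1],[[0.05,0.27,0],[0.19,-0.038,0.19],1],[[0.05,0.27,0],[0.197,-0.04,0.18],1],[[0,0,0],[0,0,0],1]])

```text
time_s: 13.87
ee_pos: [0.613, 0.1056, 0.3074]
ee_rot: [0.696, 0.069, 0.711, -0.072]
contact_force: [-14.4, 1.2, 11.9]
gripper_width: 0.121
```

```bash
python3 lid.py; cat > chk.py <<'E'
from h import *
import sys
im,d,c=grab('scene'); W=world(d,c); np.savez('scene3.npz',im=im,d=d,**c)
ex=np.array([.981,-.196]); U=W[...,:2]@ex; Vv=W[...,:2]@[.196,.981]; Z=W[...,2]
hsv=cv2.cvtColor(im,cv2.COLOR_RGB2HSV); H,S,V=[hsv[...,i].astype(int) for i in range(3)]
# wooden lid frame (brown), side strips, above the case
m=(H>5)&(H<20)&(S>100)&(Z>.14)&(Z<.32)&(U>.52)&(U<.76)&(abs(Vv-.2235)<.155)
P=np.c_[U[m],Vv[m],Z[m]]; print(m.sum())
rng=np.random.default_rng(0); best=None
for _ in range(500):
    a=P[rng.choice(len(P),3,0)]; n=np.cross(a[1]-a[0],a[2]-a[0]); l=np.linalg.norm(n)
    if l<1e-5: continue
    k=abs((P-a[0])@(n/l))<.0025
    if best is None or k.sum()>best.sum(): best=k
q=P[best]; n=np.linalg.svd(q-q.mean(0),full_matrices=False)[2][2]; n*=np.sign(n[2]); print('inl',best.sum(),'n',n.round(3),'lid angle',np.degrees(np.arctan2(n[0],n[2])))
cv2.imwrite('pics/'+sys.argv[1],cv2.resize(im[...,::-1],(800,600)))
E
python3 chk.py l1.png
```

```text
tcp [0.613  0.1056 0.3074] grasp u 0.5804981047015739 v 0.2236762572001619 z 0.30138640079008094 r 0.24754530676730588 angle 48.32984984685524
F [-14.4   1.2  11.9] w 0.121183286617775 pitch 88.82279344358393 q [-0.01  0.38  1.25 -0.    1.54  0.19]
3509
inl 3240 n [0.741 0.001 0.672] lid angle 47.79596657535236
```

View pics/l1.png

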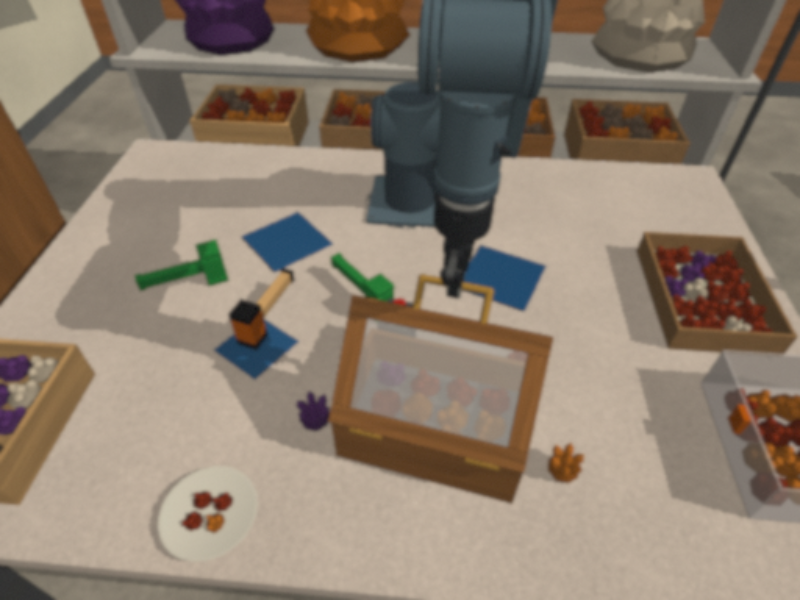

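Picture: the lid is open and held at the bar (455,285), the mallet stands on its mat at (250,325), and the crystals are undisturbed. It needs about 2° more, easing the inward radial push.

Emit:
servo_tool(targets=[[[0.03,0.14,0],[0.065,-0.013,0.085],1],[[0.03,0.14,0],[0.065,-0.013,0.085],1],[[0,0,0],[0,0,0],1],[[0,0,0],[0,0,0],1],[[0,0,0],[0,0,0],1]])

```text
time_s: 14.33
ee_pos: [0.6182, 0.1046, 0.3118]
ee_rot: [0.69, 0.07, 0.717, -0.072]
contact_force: [-7.5, 0.9, 4.0]
gripper_width: 0.12
```

```bash
python3 lid.py; python3 chk.py l2.png; python3 chk.py l3.png
```

```text
tcp [0.6182 0.1046 0.3118] grasp u 0.5857137043949777 v 0.22369290663370126 z 0.30584912266341896 r 0.2476745456074143 angle 49.917981948414685
F [-7.5  0.9  4. ] w 0.11965153830574997 pitch 87.78232865073906 q [-0.01  0.4   1.21  0.    1.58  0.19]
3570
inl 3300 n [0.76 0.   0.65] lid angle 49.46869357860491
3554
inl 3292 n [0.759 0.    0.651] lid angle 49.414338135718836
```

```bash
python3 - <<'E'
from h import *
z=np.load('scene0.npz'); im,d=z['im'],z['d']; c={k:z[k] for k in('fx','fy','cx','cy','R','t')}
W=world(d,c); ex=np.array([.981,-.196]); U=W[...,:2]@ex; Vv=W[...,:2]@[.196,.981]; Z=W[...,2]
hsv=cv2.cvtColor(im,cv2.COLOR_RGB2HSV); H,S=hsv[...,0],hsv[...,1]
m=(H>5)&(H<20)&(S>100)&(abs(Z-.1235)<.004)&(U>.55)&(U<.75)&(abs(Vv-.2235)<.15)
A=np.c_[U[m],Vv[m],np.ones(m.sum())]; r=np.linalg.lstsq(A,Z[m],rcond=None)[0]; print(m.sum(),r,'bias angle',np.degrees(np.arctan(-r[0])))
E
```

```text
3200 [0.00328567 0.00077626 0.12106491] bias angle -0.18825406264010194
```

```bash
python3 -c "
from h import *
s=ctrl.get_state(); print(s['time_s'],s['gripper_width'],s['contact_force']); print(ticket.job_done())"; python3 lid.py
```

```text
14.4333 0.12041618452395401 [-7.94546011  0.50167352  3.83767238]
the job is handed in; nothing more can be done
None
the job is handed in; nothing more can be done
```

The job is done and handed in at 14.4 s, with the gripper still holding the lid open at about 50°.

- **Catch:** I picked up the orange mallet and pressed the red peg down with its head until it hit the stop. The peg's top then measured 140 mm, which is fully down.
- **Mallet:** It is back on the smallest blue mat, standing on its head, within about 3 mm of where it was.
- **Lid:** I lifted it by the brass bar. The gripper position puts the lid at 49.9° to 50.3°, depending on the hinge estimate. The camera's plane fit gives about 49.6° after correcting a 0.2° bias.
- **Forces:** The highest reading was about 31 N, while pressing the peg at its stop. About 8 N remained on the tool during the final hold.
- **Crystals:** Nothing went near the three loose crystals, and they looked unmoved in the last picture I viewed. I did not measure them. I could not check the lid after handing in.

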